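# Switch on the guarded red channel of the bench supply console

### The arm

A 6-joint arm with a two-finger parallel gripper is mounted at the origin on a cart in front of the work surface, level with it; the furniture and walls round the work are solid. World frame = base frame: x ahead of the robot, y to its left, z up, the work surface at z = 0. Lengths are in m, angles in rad, forces in N, time in s.
With the tool pointing down it reaches from about 0.275 to 0.825 m from the base axis. Payload 5.2 kg.
Tool frame: the origin (TCP) lies between the finger pads; the fingertips stand ahead of it and the grasp point (between the pads) lies 5 mm behind it (r.nose_length is the z of the fingertips in the tool frame, in m); z points along the fingers, y is the line along which they close (so a half turn about z gives the same grasp; the last joint's range is limited). The gripper opens to 93 mm and grips with 3 to 60 N. Pads are 15 mm wide; open, the fingers measure 128 mm over their backs; the gripper's body (75 mm by 188 mm) begins 65 mm behind the grasp point.
Start: joints at [-1.478, 0.259, 1.535, -0, 1.348, -0.203], TCP at [0.16, -0.526, 0.233] pointing down, gripper open.
Joint ranges: [-3.14, 3.14], [-0.91, 2.08], [0.19, 2.58], [-1.22, 4.36], [0.22, 2.71], [-3.12, 3.12]. Speed limits (rad/s): [2.57, 2.57, 3.14, 3.14, 3.14, 3.14].

### API

Orientations are given as a unit quaternion [x, y, z, w].
In Python, from rig import r gives the robot as it stands.
- The arm moves only by the shell command python3 -m handwheel 'ROWS' [FORCE]. ROWS is JSON, a list that holds one entry, the list of rows, each a list of 5 numbers: the shift along the tool's x, y, z in mm, then the turn about the tool's z in rad, then the opening, from 0 (shut) to 1 (fully open). In form: [[[x, y, z, yaw, hand], ...]]. A call has exactly 10 rows; each row shifts and turns the commanded pose from where the row before left it, along the tool's axes as they then stand; what a row does not reach is not made up. A row lasts 1/12 s, in which the tool goes at most 41.7 mm and 7.16 degrees, less where a joint would pass 70% of its speed; a pose out of reach is approached as far as the arm can. A call with a gripper value outside its range is refused whole. The fingers move at their own pace and stop on an object; FORCE is the grip in N (left out, the last holds). Time passes only in rows, so rows that do not move let the fingers close, or fill a call up. It gives the time, the measured TCP pose, the force, the opening and the grip force at its end, in the units of the state.
- r.get_state(): the state, without advancing time (a new reading comes with each control period).
- r.grab_frame(name): name is "scene" or "top" or "wrist"; returns a dict with "color" (480x640x3 uint8, red, green, blue), "fovy" (degrees; the focal length in pixels is half the picture's height over the tangent of half this angle, whatever the lens; pixels are square), "cx", "cy" (the principal point, pixels), "pose" (4x4, takes a point from camera to world coordinates); the wrist camera has in their place "tool_from_camera" (4x4, takes a point from camera to tool coordinates, whose origin is the TCP and whose axes are the flange's). Camera axes: x right, y up, looking along -z (the intrinsics and any distortion apply to the point x, -y, -z); pixel columns grow to the right and rows downward; lengths in m; the calibration is good to about 2 mm. A picture is of the moment at which its call begins: read the wrist's pose just before it. There is no depth.
- r.job_done(): hands the job in; it is judged then, once.
The state is a dict: "time": time; "joint_pos": joint angles; "joint_velocities": joint speeds; "joint_torque": joint torques, N m; "position": TCP position; "eef_rot": TCP orientation; "force": force on the tool from outside, world axes, zero at the start; "torque": the same for the moment, N m; "finger_gap": finger opening in m; "gripper_force": force on a finger pad.
Only numpy, scipy, OpenCV 4.12 (cv2) and the standard library are available. Lean on these libraries where they do the work, as an engineer would, in place of code of your own. Each camera call takes 0.05 s, during which the arm holds its last target. There are 200 camera calls.

### The job

On the grey supply console, switch on the channel under the red guard: lift the red guard by its front tab with a finger (it is sprung and drops if let go), hold it up with the finger while the fingertip pushes the toggle beneath over to the far side until it snaps on, then draw back and let the guard drop shut over it. Push gently with the fingers only: pick nothing up, leave the yellow-guarded channel shut and off, and do not disturb the things lying about on the bench.

Things in the scene. Friction and masses are not known exactly. Their poses are not given: they have to be found in the camera images.
- console: Grey steel supply console with a flat grey top panel and black side cheeks, fixed to the bench, 180 mm deep (x) by 270 mm wide (y); panel 72 mm above the bench. Origin at the centre of its underside; its -x side faces the operator. Its two switch bays are at x -42, y +62 and -62 mm. Terminals at the back of the panel stand 23 mm high.
- red_switch: Guarded switch with the red guard, fixed on the console's panel (which bay it has varies; axes parallel to the console's, -x to the operator). Black base 64 x 40 x 3 mm; origin at the centre of its underside, on the panel. Hinge axis of the guard along y at x +26, z +9 mm. Toggle pivot at x +2, z +9 mm, in the middle (y 0).
- red_guard (a joint): Angle of the red guard: 0 shut, 1.4 fully open. Hood 35 mm wide, 30 mm inside, open below, hinged at its far (+x) edge: the front swings up and away. Shut, it covers x -28 to +31, up to z 43 mm in the switch's frame, and hides the toggle. Smooth plastic. About 0.5 N upward at the tab lifts it; a spring shuts it within 0.5 s when let go.
- red_tab (a point): Middle of the outer edge of the red guard's lifting tab; moves with the guard. Tab 35 mm wide, 2.5 mm thick; it flares forward and up from the foot of the guard's front wall (x -28, z 6 mm) to this edge (x -42, z 24 mm in the switch's frame when shut). A closed fingertip tilted forward 0.3 rad gets under this edge from the front, 11 mm above the panel, and lifts along the arc about the hinge.
- red_toggle (a joint): Angle of the toggle under the red guard: 0 off (leaning 0.4 rad to the operator, -x), 0.8 on (leaning 0.4 rad away, +x). Over-centre: past 0.4 it goes on to the other end by itself; about 0.5 N at the tip flips it.
- red_tip (a point): Tip of the red channel's metal bat toggle, 27 mm from its pivot, 34 mm above the panel in both positions; 9 mm thick at the tip, 5 mm at the root. An upright fingertip 20 to 28 mm above the panel pushes it over from the front while the guard leans on the same finger, its tab 35 to 55 mm above the fingertip (guard then at 0.6 to 1.2 rad).
- yellow_switch: Guarded switch with the yellow guard, fixed on the console's panel (which bay it has varies; axes parallel to the console's, -x to the operator). Built like the red one.
- yellow_guard (a joint): Angle of the yellow guard: 0 shut, 1.4 fully open. As the red one.
- yellow_tab (a point): Middle of the outer edge of the yellow guard's lifting tab; moves with the guard. As the red one.
- yellow_toggle (a joint): Angle of the toggle under the yellow guard: 0 off (leaning 0.4 rad to the operator, -x), 0.8 on (leaning 0.4 rad away, +x). Over-centre: past 0.4 it goes on to the other end by itself.
- spare_board: Small green circuit board lying loose to the left of the console, 58 x 85 x 17 mm; origin at the centre of its underside.
- meter: Yellow and black hand meter lying loose at the right, 128 x 72 x 40 mm; origin at the centre of its underside.
- driver_red: Red screwdriver lying loose at the left, 173 mm long along its y, 25 mm thick; origin at the centre of its underside.
- relay: Grey box-shaped relay standing loose just right of the console, 22 x 28 x 36 mm; origin at the centre of its underside.
- capacitor: Blue can capacitor standing loose just right of the console, 22 mm across, 39 mm high; origin at the centre of its underside.
- tape_black: Roll of black tape lying loose at the left, 68 mm across, 19 mm high; origin at the centre of its underside.

How it is judged:
By the outcome, as a careful person would: the job done as asked, in the order asked, and still so for the second after the job is handed in, with the robot touching nothing.
It also fails if it takes over 35 s, if anything falls off the work surface, if the arm or the gripper's body presses on something with over 40 N, if the wrist force passes 120 N, or if a joint passes its speed limit or range.

## Working session

There is one attempt and no reset: what is moved stays moved. The work goes in short steps, Python scripts to look and compute and a shell command to move; the robot and the scene stay as the last step left them, time stands still between calls to the robot, and variables do not carry over. Pictures are saved under pics/ and viewed, at most 10 in all, crops included, and the job is handed in when it is done.

```bash
ls; mkdir -p pics
python3 - <<'E'
from rig import r
import cv2,numpy as np
s=r.get_state();print({k:np.round(v,3) for k,v in s.items()},r.nose_length)
for n in("scene","top"):
    f=r.grab_frame(n);cv2.imwrite(f"pics/{n}0.png",f["color"][...,::-1]);print(n,f["fovy"],f["cx"],f["cy"],np.round(f["pose"],4).tolist(),[k for k in f])
f=r.grab_frame("wrist");print(f["fovy"],f["cx"],f["cy"],np.round(f["tool_from_camera"],3).tolist())
E
```

```text
pics
{'time': np.float64(0.0), 'joint_pos': array([-1.478,  0.259,  1.536, -0.   ,  1.348, -0.203]), 'joint_velocities': array([ 0.001,  0.   ,  0.001, -0.002,  0.001, -0.001]), 'joint_torque': array([-0.0000e+00, -4.3731e+01, -2.8400e+01,  7.2000e-02,  4.1000e-02,
       -0.0000e+00]), 'position': array([ 0.16 , -0.526,  0.232]), 'eef_rot': array([ 0.989,  0.147,  0.   , -0.001]), 'force': array([ 0.014,  1.08 , -0.084]), 'torque': array([-0.008, -0.006, -0.033]), 'gripper_force': np.float64(0.0), 'finger_gap': np.float64(0.093)} 0.014
scene 53.31511437601129 315.91271844912114 244.62887056043039 [[-0.8282, 0.4094, -0.3829, 0.1222], [-0.5605, -0.5965, 0.5745, 0.8113], [0.0068, 0.6904, 0.7234, 1.1229], [0.0, 0.0, 0.0, 1.0]] ['color', 'fovy', 'cx', 'cy', 'pose']
top 43.88342817475932 312.81262195262735 238.27834528441335 [[0.0269, 0.9971, -0.0714, 0.5411], [-0.9995, 0.0257, -0.0169, -0.0096], [-0.015, 0.0718, 0.9973, 1.6413], [0.0, 0.0, 0.0, 1.0]] ['color', 'fovy', 'cx', 'cy', 'pose']
66.7414501622472 322.7142707823926 243.4685810668371 [[0.0, 0.953, 0.303, 0.085], [1.0, -0.0, 0.0, 0.001], [0.001, 0.303, -0.953, -0.152], [0.0, 0.0, 0.0, 1.0]]
```

View pics/scene0.png

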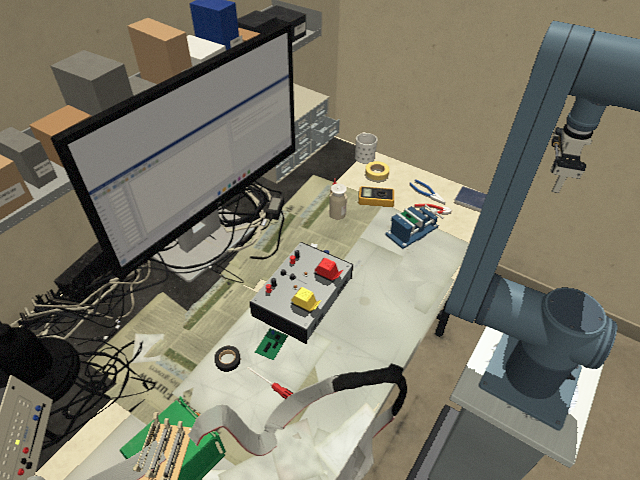

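View pics/top0.png

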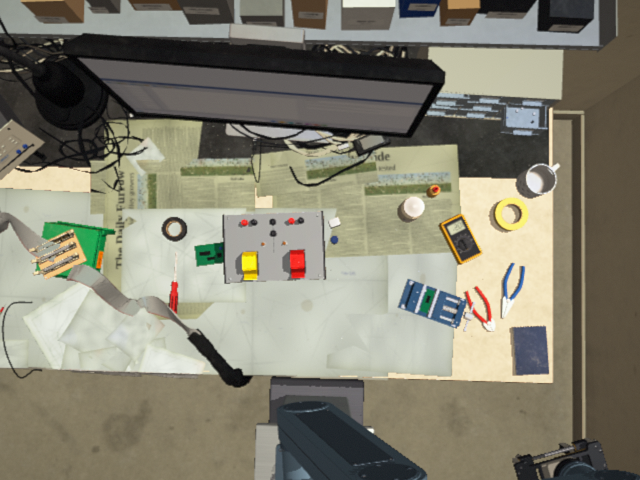

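The top view shows the console panel at about (224–325, 211–283), with red guard at (297,264) and yellow at (250,265). The scene view shows red at (327,269). The red guard has the right bay.

```bash
cat > h.py <<'E'
import numpy as np,cv2
from scipy.spatial.transform import Rotation as R
def cam(f,s=None):
    if "pose" in f: return np.array(f["pose"])
    T=np.eye(4);T[:3,:3]=R.from_quat(s["eef_rot"]).as_matrix();T[:3,3]=s["position"];return T@np.array(f["tool_from_camera"])
def ray(f,T,uv):
    F=240/np.tan(np.radians(f["fovy"])/2);uv=np.atleast_2d(uv)
    d=np.c_[(uv[:,0]-f["cx"])/F,-(uv[:,1]-f["cy"])/F,-np.ones(len(uv))]@T[:3,:3].T
    return T[:3,3],d
def onz(f,T,uv,z):
    o,d=ray(f,T,uv);return o+d*((z-o[2])/d[:,2])[:,None]
def two(f1,T1,u1,f2,T2,u2):
    A=[];b=[]
    for f,T,u in((f1,T1,u1),(f2,T2,u2)):
        o,d=ray(f,T,u);d=d[0]/np.linalg.norm(d[0]);P=np.eye(3)-np.outer(d,d);A.append(P);b.append(P@o)
    x,res,_,_=np.linalg.lstsq(np.vstack(A),np.hstack(b),rcond=None);return x,np.sqrt(res)
def mask(c,col):
    h=cv2.cvtColor(c,cv2.COLOR_RGB2HSV)
    if col=="red": return ((h[...,0]<8)|(h[...,0]>172))&(h[...,1]>150)&(h[...,2]>70)
    if col=="yellow": return (abs(h[...,0].astype(int)-28)<7)&(h[...,1]>150)&(h[...,2]>70)
    return (h[...,1]<40)&(h[...,2]>85)&(h[...,2]<170)
def big(m,near):
    n,l,st,c=cv2.connectedComponentsWithStats(m.astype(np.uint8))
    ok=[i for i in range(1,n) if st[i,4]>60];i=min(ok,key=lambda i:np.hypot(*(c[i]-near)))
    return l==i,c[i],st[i]
E
python3 - <<'E'
from h import *
from rig import r
T=r.grab_frame("top");S=r.grab_frame("scene");Tt,Ts=cam(T),cam(S)
for col,a,b in(("red",(297,264),(327,269)),("yellow",(250,265),(304,298))):
    ma,ca,sa=big(mask(T["color"],col),a);mb,cb,sb=big(mask(S["color"],col),b)
    print(col,ca,sa,cb,sb,two(T,Tt,ca,S,Ts,cb))
    x,y,w,h=sa[:4]
    for z in(.096,.115):print(z,onz(T,Tt,[(x,y),(x+w-1,y),(x+w-1,y+h-1),(x,y+h-1)],z).round(3).tolist())
print(onz(T,Tt,[(223.5,213),(324.5,211.5),(325,280.5),(224,283)],.072).round(3).tolist())
im=cv2.resize(T["color"][200:295,190:350],None,fx=5,fy=5,interpolation=cv2.INTER_CUBIC);cv2.imwrite("pics/tc.png",im[...,::-1])
E
```

```text
red [297.01511335 263.33753149] [290 250  15  28 397] [327.80626781 269.11396011] [315 258  28  22 351] (array([0.58509403, 0.05565984, 0.09495318]), array([0.00071653]))
0.096 [[0.62, 0.075, 0.096], [0.621, 0.039, 0.096], [0.551, 0.037, 0.096], [0.55, 0.073, 0.096]]
0.115 [[0.619, 0.074, 0.115], [0.62, 0.038, 0.115], [0.551, 0.036, 0.115], [0.55, 0.072, 0.115]]
yellow [249.42962963 265.22222222] [242 252  16  28 405] [305.97794118 301.90073529] [292 291  28  20 272] (array([0.5758841 , 0.17965695, 0.08492441]), array([0.00281278]))
0.096 [[0.611, 0.2, 0.096], [0.612, 0.161, 0.096], [0.542, 0.158, 0.096], [0.541, 0.197, 0.096]]
0.115 [[0.61, 0.197, 0.115], [0.611, 0.159, 0.115], [0.542, 0.156, 0.115], [0.541, 0.195, 0.115]]
[[0.715, 0.256, 0.072], [0.725, -0.012, 0.072], [0.543, -0.018, 0.072], [0.529, 0.248, 0.072]]
```

```bash
python3 -m handwheel '[[[0,0,0,0.1,0],[0,0,0,0.1,0],[0,0,0,0.05,0],[16,-26,0,0,0],[20,-32,0,0,0],[20,-32,0,0,0],[20,-32,0,0,0],[20,-32,0,0,0],[20,-32,0,0,0],[20,-32,0,0,0]]]' 10; python3 -m handwheel '[[[20,-32,0,0,0],[20,-32,0,0,0],[20,-32,0,0,0],[20,-32,0,0,0],[20,-32,0,0,0],[20,-32,0,0,0],[20,-32,0,0,0],[20,-32,0,0,0],[20,-32,0,0,0],[20,-32,0,0,0]]]'
```

```text
time: 1.08
position: [0.2866, -0.3004, 0.2326]
eef_rot: [1.0, 0.023, 0.0, 0.0]
force: [0.5, 0.4, -0.8]
finger_gap: 0.0308
gripper_force: 0.0
time: 1.92
position: [0.4719, 0.0287, 0.2328]
eef_rot: [1.0, 0.023, 0.0, 0.0]
force: [-0.0, -0.8, 1.0]
finger_gap: 0.0003
gripper_force: 0.0
```

Run:
```python
from h import *
from rig import r
s=r.get_state();print(s["position"],s["joint_velocities"].round(3) if hasattr(s["joint_velocities"],"round") else s["joint_velocities"],R.from_quat(s["eef_rot"]).as_matrix().round(3).tolist())
f=r.grab_frame("wrist");cv2.imwrite("pics/w1.png",f["color"][...,::-1])
```

```text
[0.47188542 0.02870456 0.232773  ] [ 0.955  0.44  -0.502 -0.004  0.055  0.951] [[0.999, 0.046, 0.0], [0.046, -0.999, -0.0], [0.0, 0.0, -1.0]]
```

View pics/w1.png

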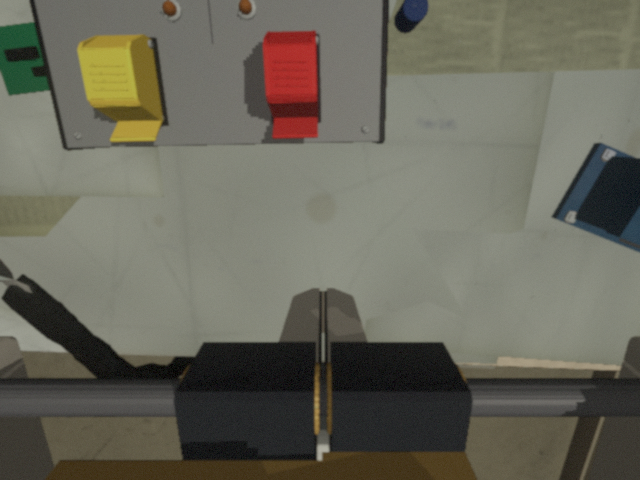

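The wrist view shows the red guard with its tab's outer edge at about (274–318, 136), the console's front edge at row ~145, and the closed fingertips at (323,290).

```bash
cat > m.py <<'E'
from h import *
from rig import r
import json,sys
def meas(near):
    s=r.get_state();f=r.grab_frame("wrist");T=cam(f,s)
    m,c,st=big(mask(f["color"],"red"),near)
    x,y,w,h=st[:4]
    ys,xs=np.nonzero(m);cols=[(u,ys[xs==u].max()+.5) for u in range(x,x+w) if (xs==u).sum()>5 and ys[xs==u].max()>y+h-8]
    cols=np.array(cols);k=np.polyfit(cols[:,0],cols[:,1],1)
    # tab strip extents near the bottom
    row=xs[(ys>=y+h-9)&(ys<=y+h-4)]
    l,rr=row.min()-.5,row.max()+.5
    e=np.array([[l,np.polyval(k,l)],[rr,np.polyval(k,rr)]])
    return s,f,T,e
E
python3 - <<'E'
from m import *
s,f,T,e=meas((295,85));print(s["position"],np.abs(s["joint_velocities"]).max(),e.round(1).tolist(),onz(f,T,e,.096).round(4).tolist())
import pickle;pickle.dump((f,T,e),open("v1.pkl","wb"))
E
python3 -m handwheel '[[[5,-5,0,0,0],[5,-5,0,0,0],[5,-5,0,0,0],[0,0,20,0,0],[0,0,20,0,0],[0,0,10,0,0],[0,0,0,0,0],[0,0,0,0,0],[0,0,0,0,0],[0,0,0,0,0]]]'
python3 - <<'E'
from m import *
import pickle
f1,T1,e1=pickle.load(open("v1.pkl","rb"))
s,f,T,e=meas((300,70));print(s["position"],e.round(1).tolist(),onz(f,T,e,.096).round(4).tolist())
for i in(0,1,):print(two(f1,T1,e1[i],f,T,e[i]))
print(two(f1,T1,e1.mean(0),f,T,e.mean(0)))
cv2.imwrite("pics/w2.png",f["color"][...,::-1])
E
```

```text
[0.4744712  0.03394323 0.23283145] 0.17929551706117403 [[280.5, 142.3], [324.5, 140.5]] [[0.5474, 0.0699, 0.096], [0.5503, 0.0364, 0.096]]
time: 2.85
position: [0.4865, 0.042, 0.1838]
eef_rot: [1.0, 0.023, 0.001, 0.0]
force: [-0.3, -0.4, 0.1]
finger_gap: 0.0007
gripper_force: 0.0
[0.48647685 0.0420025  0.18382743] [[282.5, 164.9], [335.5, 163.1]] [[0.5473, 0.0703, 0.096], [0.55, 0.0361, 0.096]]
(array([0.54732547, 0.07010322, 0.09606025]), array([0.00023911]))
(array([0.55048076, 0.03634553, 0.10204098]), array([4.69553528e-05]))
(array([0.54889135, 0.05303712, 0.09860335]), array([7.1017465e-05]))
```

View pics/w2.png

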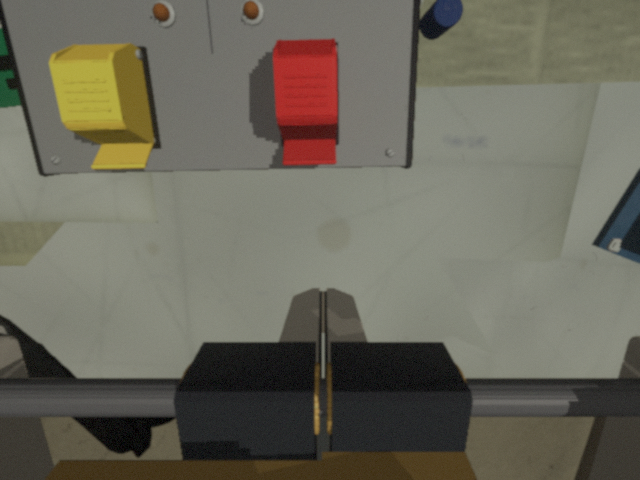

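The second view shows the red tab's edge at (283–335, 164) and the console's front edge at row ~170. It triangulates to z≈0.097, which matches the expected 0.096, and the yaw is about 0.07. Next I approach the space in front of the tab.

```bash
python3 -m handwheel '[[[0,-7,0,-0.024,0],[8,0,0,0,0],[8,0,0,0,0],[8,0,18,0,0],[8,0,18,0,0],[8,0,18,0,0],[0,0,18,0,0],[0,0,17,0,0],[0,0,0,0,0],[0,0,0,0,0]]]'
python3 - <<'E'
from m import *
s=r.get_state();print(s["position"],s["force"])
f=r.grab_frame("wrist");cv2.imwrite("pics/w3.png",f["color"][...,::-1])
Tt=np.eye(4);Tt[:3,:3]=R.from_quat(s["eef_rot"]).as_matrix();Tt[:3,3]=s["position"]
print((np.linalg.inv(Tt)@[.5489,.0532,.0965,1]).round(4),Tt[:3,:3].round(3).tolist())
E
```

```text
time: 3.73
position: [0.5252, 0.0523, 0.093]
eef_rot: [0.999, 0.035, -0.001, -0.0]
force: [0.3, -0.5, 0.8]
finger_gap: 0.0004
gripper_force: 0.0
[0.52522958 0.05234556 0.09295454] [ 0.28145332 -0.51952527  0.76366203]
[ 2.37e-02  8.00e-04 -3.60e-03  1.00e+00] [[0.998, 0.07, -0.002], [0.07, -0.998, 0.0], [-0.002, -0.0, -1.0]]
```

View pics/w3.png

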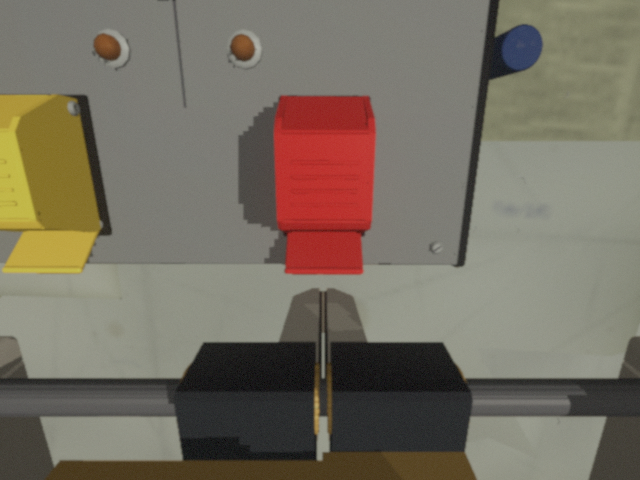

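The fingertips at (323,290) are centred on the red tab (286–362, 272), with a gap of about 16 mm. Next I press lightly while rising, so friction on the edge lifts the tab.

```bash
python3 -m handwheel '[[[4,0,0,0,0],[4,0,0,0,0],[4,0,0,0,0],[3,0,0,0,0],[1,0,-1,0,0],[1,0,-1,0,0],[0.5,0,-1,0,0],[0.5,0,-1,0,0],[0,0,0,0,0],[0,0,0,0,0]]]'
python3 - <<'E'
from m import *
s=r.get_state();print(s["position"],s["force"])
f=r.grab_frame("wrist");cv2.imwrite("pics/w4.png",f["color"][...,::-1])
m,c,st=big(mask(f["color"],"red"),(323,180));print(st)
E
```

```text
time: 4.62
position: [0.5402, 0.0533, 0.097]
eef_rot: [0.999, 0.035, -0.003, 0.0]
force: [-7.4, -1.4, 2.1]
finger_gap: 0.0005
gripper_force: 4.0
[0.54019211 0.05326721 0.09703626] [-7.39836805 -1.35947678  2.1104744 ]
[  277   133    95   170 14594]
```

```bash
python3 -m handwheel '[[[0.5,0,-2,0,0],[0.5,0,-2,0,0],[0.5,0,-2,0,0],[0.5,0,-2,0,0],[0.5,0,-2,0,0],[0,0,0,0,0],[0,0,0,0,0],[0,0,0,0,0],[0,0,0,0,0],[0,0,0,0,0]]]'
python3 - <<'E'
from m import *
s=r.get_state();print(s["position"],s["force"])
f=r.grab_frame("wrist");cv2.imwrite("pics/w5.png",f["color"][...,::-1])
m,c,st=big(mask(f["color"],"red"),(323,180));print(st)
E
```

```text
time: 5.5
position: [0.5436, 0.0535, 0.1075]
eef_rot: [0.999, 0.035, -0.002, 0.0]
force: [-6.6, -0.7, 1.5]
finger_gap: 0.0004
gripper_force: 3.2
[0.54363774 0.05348065 0.10746231] [-6.57268729 -0.71747751  1.49733102]
[  279   139    90   164 13405]
```

View pics/w5.png

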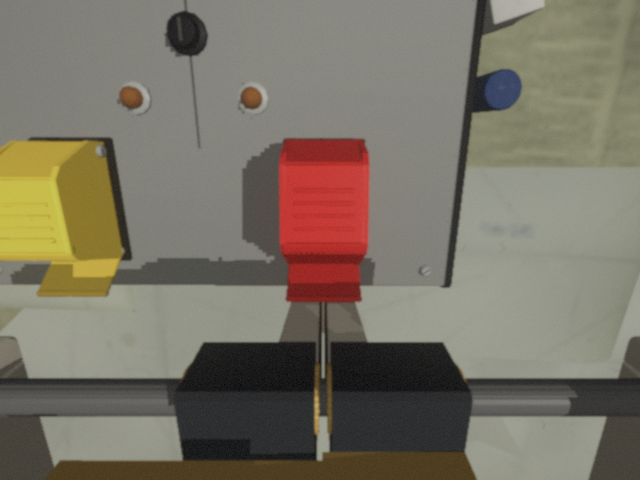

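The tab has begun to rise with the finger: its edge is at (288–360, 299), and the tab is now steeper and darker. I continue along the arc.

```bash
python3 -m handwheel '[[[0.8,0,-2,0,0],[0.8,0,-2,0,0],[0.8,0,-2,0,0],[1,0,-2,0,0],[1,0,-2,0,0],[1,0,-2,0,0],[1.2,0,-2,0,0],[1.2,0,-2,0,0],[0,0,0,0,0],[0,0,0,0,0]]]'
python3 - <<'E'
from m import *
s=r.get_state();print(s["position"],s["force"])
f=r.grab_frame("wrist");cv2.imwrite("pics/w6.png",f["color"][...,::-1])
m,c,st=big(mask(f["color"],"red"),(323,180));print(st)
E
```

```text
time: 6.38
position: [0.5541, 0.0542, 0.124]
eef_rot: [0.999, 0.035, 0.001, 0.0]
force: [-1.9, -0.4, 0.8]
finger_gap: 0.0006
gripper_force: 1.0
[0.55414052 0.05416979 0.12396599] [-1.94394112 -0.44347437  0.76635305]
[  282   156    83   147 11198]
```

View pics/w6.png

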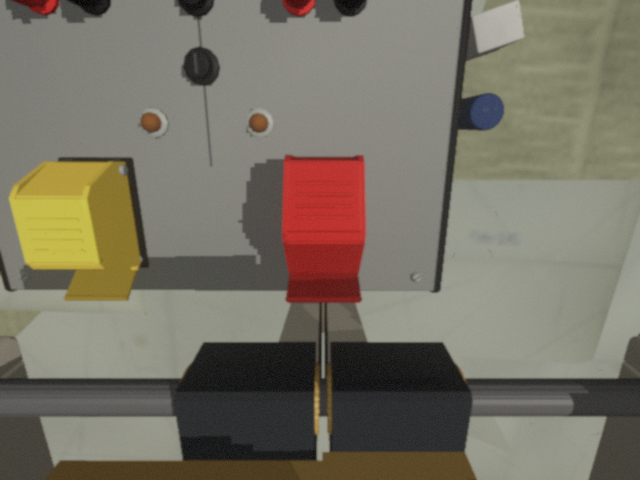

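The guard is well up: its front face is visible, and the tab edge at (287–360, 300) leans on the finger under light force. I push further in and then lower the tip.

```bash
python3 -m handwheel '[[[1.2,0,-1.2,0,0],[1.2,0,-1.2,0,0],[1.2,0,-1,0,0],[1.2,0,-0.6,0,0],[1.2,0,0,0,0],[1.2,0,0,0,0],[1.2,0,0,0,0],[1.2,0,0,0,0],[1,0,0,0,0],[0,0,0,0,0]]]'
python3 - <<'E'
from m import *
s=r.get_state();print(s["position"],s["force"])
f=r.grab_frame("wrist");cv2.imwrite("pics/w7.png",f["color"][...,::-1])
m,c,st=big(mask(f["color"],"red"),(323,180));print(st)
E
```

```text
time: 7.27
position: [0.5642, 0.0549, 0.1276]
eef_rot: [0.999, 0.035, 0.0, -0.0]
force: [-1.9, -0.7, 0.2]
finger_gap: 0.0004
gripper_force: 0.5
[0.56423019 0.0548937  0.12756415] [-1.87758285 -0.68695526  0.16411125]
[  282   165    83   145 10856]
```

```bash
python3 -m handwheel '[[[0,0,2,0,0],[0,0,2,0,0],[0,0,2,0,0],[0,0,2,0,0],[0,0,2,0,0],[0,0,2,0,0],[0,0,2,0,0],[0,0,2,0,0],[0,0,1.5,0,0],[0,0,0,0,0]]]'
python3 - <<'E'
from m import *
s=r.get_state();print(s["position"],s["force"])
f=r.grab_frame("wrist");cv2.imwrite("pics/w8.png",f["color"][...,::-1])
m,c,st=big(mask(f["color"],"red"),(323,180));print(st)
E
```

```text
time: 8.15
position: [0.5639, 0.0549, 0.1097]
eef_rot: [0.999, 0.035, -0.0, -0.0]
force: [-1.6, 0.5, -0.3]
finger_gap: 0.0004
gripper_force: 0.2
[0.56393805 0.05487974 0.10973564] [-1.61954929  0.49267384 -0.33589079]
[  277   169    93   162 13654]
```

View pics/w8.png

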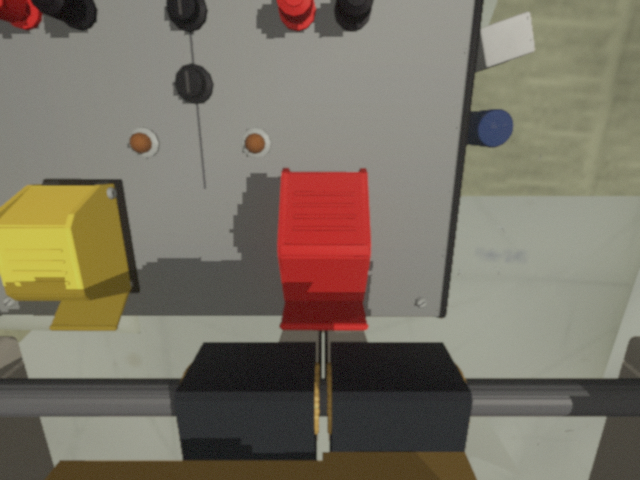

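The guard now rests high on the finger, with its tab edge at (282–366, 327), and the yellow guard is untouched. I push the toggle over.

```bash
python3 -m handwheel '[[[2,0,0,0,0],[2,0,0,0,0],[2,0,0,0,0],[2,0,0,0,0],[2,0,0,0,0],[2,0,0,0,0],[2,0,0,0,0],[2,0,0,0,0],[2,0,0,0,0],[0,0,0,0,0]]]'
python3 - <<'E'
from m import *
s=r.get_state();print(s["position"],s["force"])
f=r.grab_frame("wrist");cv2.imwrite("pics/w9.png",f["color"][...,::-1])
m,c,st=big(mask(f["color"],"red"),(323,180));print(st)
E
```

```text
time: 9.03
position: [0.5828, 0.0562, 0.1102]
eef_rot: [0.999, 0.035, 0.0, -0.0]
force: [-1.9, -0.3, 0.4]
finger_gap: 0.0005
gripper_force: 0.4
[0.58275452 0.05615817 0.11018743] [-1.85079241 -0.32189896  0.38056515]
[  275   186    98   141 12311]
```

```bash
python3 -m handwheel '[[[1,0,0,0,0],[1,0,0,0,0],[1,0,0,0,0],[0.5,0,0,0,0],[0,0,0,0,0],[0,0,0,0,0],[0,0,0,0,0],[0,0,0,0,0],[0,0,0,0,0],[0,0,0,0,0]]]'
python3 - <<'E'
from m import *
s=r.get_state();print(s["position"],s["force"])
a=r.grab_frame("wrist")["color"];b=r.grab_frame("scene")["color"]
cv2.imwrite("pics/w10.png",cv2.hconcat([a[150:450,170:470],cv2.resize(b[235:310,285:360],(300,300),interpolation=cv2.INTER_CUBIC)])[...,::-1])
E
```

```text
time: 9.92
position: [0.5855, 0.0564, 0.1101]
eef_rot: [0.999, 0.035, -0.0, -0.0]
force: [-0.9, 0.4, 0.2]
finger_gap: 0.0005
gripper_force: 0.5
[0.58547362 0.05639311 0.11012983] [-0.92580705  0.37159559  0.23446357]
```

View pics/w10.png

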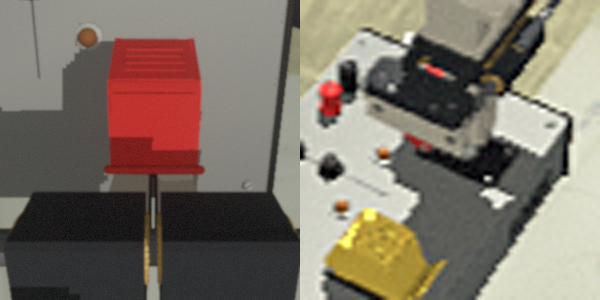

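The view shows the guard held up against the finger; the toggle is hidden. I push a little further to feel for the end stop.

```bash
python3 -m handwheel '[[[1,0,0,0,0],[1,0,0,0,0],[1,0,0,0,0],[0,0,0,0,0],[0,0,0,0,0],[0,0,0,0,0],[0,0,0,0,0],[0,0,0,0,0],[0,0,0,0,0],[0,0,0,0,0]]]'
```

```text
time: 10.85
position: [0.588, 0.0566, 0.11]
eef_rot: [0.999, 0.035, -0.0, -0.0]
force: [-5.5, -1.7, 1.6]
finger_gap: 0.0
gripper_force: 2.4
```

Firm resistance (5.5 N) at the predicted end-stop position means the toggle is on. I draw back now.

```bash
python3 -m handwheel '[[[-3,0,0,0,0],[-5,0,0,0,0],[-6,0,0,0,0],[-8,0,0,0,0],[-8,0,0,0,0],[-8,0,0,0,0],[-10,0,0,0,0],[-12,0,0,0,0],[-15,0,0,0,0],[-15,0,0,0,0]]]'
python3 -m handwheel '[[[0,0,-10,0,0],[0,0,-20,0,0],[0,0,-20,0,0],[0,0,-20,0,0],[0,0,-20,0,0],[0,0,-10,0,0],[0,0,0,0,0],[0,0,0,0,0],[0,0,0,0,0],[0,0,0,0,0]]]'
python3 - <<'E'
from m import *
s,f,T,e=meas((300,70));print(s["position"],s["force"],e.round(1).tolist(),onz(f,T,e,.096).round(4).tolist())
b=r.grab_frame("scene")["color"]
cv2.imwrite("pics/w11.png",cv2.hconcat([f["color"][0:300,150:550],cv2.resize(b[235:335,240:365],(375,300),interpolation=cv2.INTER_CUBIC)])[...,::-1])
E
```

```text
time: 11.68
position: [0.4977, 0.0502, 0.1103]
eef_rot: [0.999, 0.035, 0.0, 0.0]
force: [0.9, 0.5, -0.5]
finger_gap: 0.0002
gripper_force: 0.0
time: 12.52
position: [0.498, 0.0504, 0.2088]
eef_rot: [0.999, 0.035, -0.001, -0.0]
force: [0.3, -0.3, 0.6]
finger_gap: -0.0002
gripper_force: 0.0
[0.49795017 0.05036797 0.20882567] [ 0.3283249  -0.30480723  0.55179586] [[299.5, 176.4], [346.5, 176.6]] [[0.5477, 0.0702, 0.096], [0.5499, 0.0364, 0.096]]
```

View pics/w11.png

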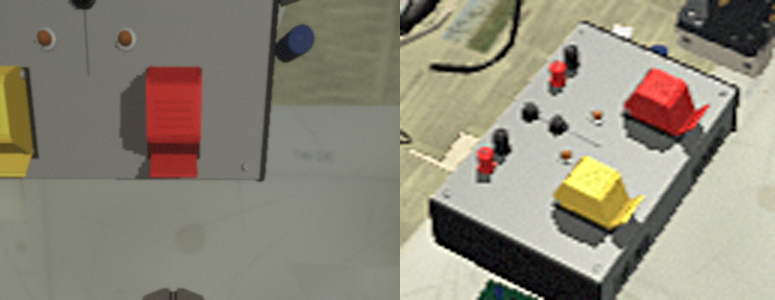

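The red guard is shut again with its tab edge at the original place (x 0.549 m, y 0.053 m), yellow is shut and nothing else has moved. I hand the job in.

```bash
python3 -c "
from rig import r
print(r.job_done())"
```

```text
the job is handed in; nothing more can be done
None
```

I handed the job in at about 12.5 s of robot time: the red guard was lifted by its tab, the toggle pushed over and the guard dropped shut. I never saw the toggle; I take it as on because the finger met firm resistance (5.5 N) where its on-side end stop should be. The pictures show the yellow guard shut and no sign of anything loose having moved.

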